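# Stock the pastry display case and lay its ticket rails

## Robot

A 6-joint arm with a two-finger parallel gripper is mounted at the origin on the work surface. World frame = base frame: x ahead of the robot, y to its left, z up, the work surface at z = 0. Lengths are in m, angles in rad, forces in N, time in s.
With the tool pointing down it reaches from about 0.35 to 0.775 m from the base axis. Payload 5.5 kg.
Tool frame: the origin (TCP) lies between the finger pads; the fingertips stand 11 mm ahead of it and the grasp point (between the pads) lies 8 mm behind it; z points along the fingers, y is the line along which they close (so a half turn about z gives the same grasp; the last joint's range is limited). The gripper opens to 85 mm and grips with 20 to 120 N. Pads are 22 mm wide; open, the fingers measure 114 mm over their backs; the gripper's body (76 mm by 85 mm) begins 54 mm behind the grasp point. The pads swing forward as they close: fully open they stand 13 mm farther back than shut.
Start: joints at [-1.425, 0.313, 0.046, 1.304, 0, 1.431], TCP at [0.162, -0.552, 0.242] pointing down, gripper open.
Joint ranges: [-2.76, 2.76], [-0.86, 1.69], [-1.03, 1.26], [-2.2, 2.34], [-1.47, 1.5], [-3.14, 3.14]. Speed limits (rad/s): [2.57, 2.57, 3.14, 3.14, 3.14, 3.14].

## Interface

Orientations are given as [roll, pitch, yaw] about the fixed x, y, z axes, in that order (R = Rz(yaw) Ry(pitch) Rx(roll)).
In Python, from cell import env gives the robot as it stands. The module is installed in compiled form; this text tells all that it offers.
- The arm moves only by the tool arm_command, never from a script. Its argument "increments" is a list that holds one entry, the list of rows, each a list of 7 numbers: the turn, a rotation vector about the tool's x, y, z in degrees, then the shift along the tool's x, y, z in m, then the opening, from 0 (shut) to 1 (fully open). A call has 1 to 20 rows; each row shifts and turns the commanded pose from where the row before left it, along the tool's axes as they then stand; what a row does not reach is not made up. A row lasts 1/12 s, in which the tool goes at most 41.7 mm and 7.16 degrees, less where a joint would pass 70% of its speed; a pose out of reach is approached as far as the arm can. A call is refused whole if a number of a shift passes 0.0417 or a number of a turn 7.16, either way. A call with a gripper value outside its range is refused whole. The fingers move at their own pace and stop on an object; "newtons" is the grip in N (left out, the last holds). Time passes only in rows, so rows that do not move let the fingers close. It gives the time, the measured TCP pose, the force, the opening and the grip force at its end, in the units of the state.
- env.get_state(): the state, without advancing time (a new reading comes with each control period).
- env.read_camera(name): name is "side" or "top"; returns a dict with "image" (400x640x3 uint8, red, green, blue), "fx", "fy", "cx", "cy" (pixels), "distortion" ([k1, k2, p1, p2, k3] as OpenCV has them; the pictures are not rectified), "R" (3x3) and "t" (3): a world point X has camera coordinates R X + t. Camera axes: x right, y down, z forward; pixel columns grow to the right and rows downward; lengths in m; the calibration is good to about 2 mm. A picture is of the moment at which its call begins. There is no depth.
- env.finish_job(): hands the job in; it is judged then, once.
Trained networks look in a picture, given as the dict that the camera call returned (one of the last four; its "shot" number tells which), for a name from the list of things; names that differ only in an ending like _2 or _b are one class to them, and where a whole thing is asked for, a point or a joint stands for the part that bears it (a point fixed in the world has none). Each returns a list of dicts, best first, with "p" (0 to 1); they miss things now and then, are a little off and sometimes report something else, mostly with a low value. They report only what shows in the picture. A call takes as long as a camera call. They do not tell look-alikes from the thing itself.
- env.find_in(picture, label): "location" ([x, y, z] in m, in the coordinates of the camera as it stood for that picture, good to about 4 mm: the middle of the surface that is visible of it).
The state is a dict: "time_s": time; "qpos": joint angles; "qd": joint speeds; "joint_efforts": joint torques, N m; "tool_pos": TCP position; "eef_rot": TCP orientation; "ft_force": force on the tool from outside, world axes, zero at the start; "ft_torque": the same for the moment, N m; "gripper_width": finger opening in m; "gripper_force": force on a finger pad.
Only numpy, scipy, OpenCV 4.12 (cv2) and the standard library are available. Lean on these libraries where they do the work, as an engineer would, in place of code of your own. Each camera call takes 0.05 s, during which the arm holds its last target. There are 200 camera calls.

## Task

Slide the clear cover of the display case fully open, stand every cake carton upright on the floor of the empty bay, and slide the cover fully shut again. Also lay the two straight aluminium ticket rails flat on the counter, flush against the case along their whole length: the long one against the front face (the side nearest the robot), centred on the bay, the short one against the left end face, centred on it. Leave the jars, the stamp, the brush and the crockery where they are.

Things in the scene. Friction and masses are not known exactly. Their poses are not given: they have to be found in the camera images.
- case: fixed display case, 200 mm deep (x), 440 long (y), walls 6 thick, 48 high, track strips to 59. Origin: centre of underside, on the counter. x away from robot, y to its left, turned up to 0.12 rad. Flat upright faces: front at x -100 mm, left end at y +220. Left half (y > 0) is the empty bay under the sliding cover; right half is stocked under a fixed clear pane, not to be used.
- bay (a point): centre of the bay's floor, 6 mm above the counter, 108.5 mm from the case's origin along the case's y; same axes as the case. Clear inside: 188 mm along x, 211 mm along y; the walls rise 42 mm above this floor.
- cover (a joint): travel of the clear sliding cover in m: 0 = fully shut over the bay, 0.216 = fully open, slid to the right (case's -y) over the fixed pane. It stays where it is left; sliding takes about 2 N. Pane 188 x 214 x 5 mm, underside 53 mm above the counter. May start ajar (up to 0.03).
- cover_grip (a point): top centre of the cover's black grip, which moves with the cover: an upright bar 80 mm long along the case's x, 14 mm thick along the case's y, 30 mm high; this point is its top face, 88 mm above the counter. Same axes as the case.
- box1: closed cardboard cake carton, 60 x 60 x 40 mm high with a dark band round it and a small paper square on top, about 0.12 kg, standing upright at first on the counter at the left; all alike, one to three are there. Origin: centre of its underside; z up, x and y square to its sides.
- box2: closed cardboard cake carton, 60 x 60 x 40 mm high with a dark band round it and a small paper square on top, about 0.12 kg, standing upright at first on the counter at the left; all alike, one to three are there. Origin: centre of its underside; z up, x and y square to its sides.
- box3: closed cardboard cake carton, 60 x 60 x 40 mm high with a dark band round it and a small paper square on top, about 0.12 kg, standing upright at first on the counter at the left; all alike, one to three are there. Origin: centre of its underside; z up, x and y square to its sides.
- long_rail: straight aluminium ticket rail, a plain bar 200 mm long (its y), 24 mm wide (its x), 20 mm high with a thin black line along its top, about 0.22 kg, lying loose on the counter. Origin: centre of its underside; z up. Either long side may go against the case.
- short_rail: the same kind of bar, 130 mm long (its y), 24 mm wide (its x), 20 mm high, about 0.15 kg. Origin: centre of its underside; z up. Either long side may go against the case.
- jar1: filled jar with orange lid, 78 mm wide, 108 mm high: a bystander, leave it. Origin under its centre.
- jar2: filled jar like jar1: a bystander, leave it.
- jar3: filled jar like jar1: a bystander, leave it.
- stamp: small wooden pastry stamp standing upright, 44 mm wide, 67 mm high: a bystander, leave it. Origin under its centre.
- brush: pastry brush lying flat, at the right near the robot: a bystander, leave it.
- teacup: white teacup, 68 mm wide, 50 mm high, at the right: a bystander, leave it. Origin under its centre.
- bowl: white bowl, 110 mm wide, 50 mm high, at the far left: a bystander, leave it. Origin under its centre.
Things that resemble listed ones, but are neither listed nor needed, are in the scene too. What is shaped like the short_rail but orange or pink is not meant.

How it is judged:
On the way, in this order (a step that is already met when the one before it is completed fails the run):
1. the cover has been slid open (value of joint cover above 0.19 m), for 0.2 s.
2. all cartons stand upright on the floor of the bay, with the fingers off them and the cover still open (x of box1 in the frame of bay between -0.07 and 0.07 m and y of box1 in the frame of bay between -0.082 and 0.082 m and z of box1 in the frame of bay between -0.005 and 0.008 m and angle between each of box1, box2, box3's own z axis and vertical below 0.1 rad and x of box2 in the frame of bay between -0.07 and 0.07 m and y of box2 in the frame of bay between -0.082 and 0.082 m and z of box2 in the frame of bay between -0.005 and 0.008 m and x of box3 in the frame of bay between -0.07 and 0.07 m and y of box3 in the frame of bay between -0.082 and 0.082 m and z of box3 in the frame of bay between -0.005 and 0.008 m and value of joint cover above 0.1 m and contact force between each of box1, box2, box3 and the fingers below 0.1 N), for 0.2 s.
3. the cover has been slid fully shut (value of joint cover below 0.006 m), for 0.2 s.
At the end, for the whole second after the job is handed in: Cover shut (6 mm); every carton upright on the bay floor; each rail flat on the counter, within 2.5 mm of its face and parallel to it (long 0.02, short 0.025 rad), its middle within 30 mm of the middle of the bay (long rail) or of the left end face (short rail) (x of box1 in the frame of bay between -0.07 and 0.07 m and y of box1 in the frame of bay between -0.082 and 0.082 m and z of box1 in the frame of bay between -0.005 and 0.008 m and angle between each of box1, box2, box3's own z axis and vertical below 0.1 rad and x of box2 in the frame of bay between -0.07 and 0.07 m and y of box2 in the frame of bay between -0.082 and 0.082 m and z of box2 in the frame of bay between -0.005 and 0.008 m and x of box3 in the frame of bay between -0.07 and 0.07 m and y of box3 in the frame of bay between -0.082 and 0.082 m and z of box3 in the frame of bay between -0.005 and 0.008 m and value of joint cover below 0.006 m and x of long_rail in the frame of case between -0.1145 and -0.1095 m and y of long_rail in the frame of bay between -0.03 and 0.03 m and angle between the y axis of long_rail and the y axis of case, either way round below 0.02 rad and height (world z) of each of long_rail, short_rail below 0.004 m and angle between each of long_rail, short_rail's own z axis and vertical below 0.05 rad and linear speed of each of long_rail, short_rail below 0.01 m/s and y of short_rail in the frame of case between 0.2295 and 0.2345 m and x of short_rail in the frame of case between -0.03 and 0.03 m and angle between the y axis of short_rail and the x axis of case, either way round below 0.025 rad); the robot touches nothing.
It fails at once if a jar, the stamp, the brush, the teacup or the bowl is moved more than 5 cm or tipped over (distance of any of jar1, jar2, jar3, stamp, brush, teacup, bowl from where it was at the start of the episode above 0.05 m or angle between any of jar1, jar2, jar3, stamp, teacup, bowl's own z axis and vertical above 0.5 rad).
Of box1, box2, box3 only 1 to 3 are there at a start; the rules pass over those that are not, and their reading is None.
At some moment in a run one of box1, box2, box3, long_rail, short_rail may be knocked a few centimetres aside while the robot is not near it.
It also fails if it takes over 210 s, if anything falls off the work surface, if the arm or the gripper's body presses on something with over 40 N, if the wrist force passes 120 N, or if a joint passes its speed limit or range.

## Working session

There is one attempt and no reset: what is moved stays moved. The work goes in short steps, Python scripts to look and compute and a tool call to move; the robot and the scene stay as the last step left them, time stands still between calls to the robot, and variables do not carry over. Pictures are saved under pics/ and viewed, at most 14 in all, crops included, and the job is handed in when it is done.

Besides the shell and the picture viewer there is one more tool, called after "Emit:" in YAML: its name, and indented under it one key for each argument. arm_command: Moves the arm, as the interface text tells. Its arguments: {"type":"object","properties":{"increments":{"type":"array"},"newtons":{"type":"number"}},"required":["increments"]}

```bash
mkdir -p pics; cat > h.py <<'E'
import numpy as np, cv2
from cell import env
def shot(name, save=None):
    p=env.read_camera(name)
    if save: cv2.imwrite('pics/'+save, p['image'][:,:,::-1])
    return p
def K(p): return np.array([[p['fx'],0,p['cx']],[0,p['fy'],p['cy']],[0,0,1.]])
def ray(p,uv,z):
    n=cv2.undistortPoints(np.array(uv,float).reshape(-1,1,2),K(p),np.array(p['distortion'],float)).reshape(-1,2)
    R=np.array(p['R']);t=np.array(p['t']);c=-R.T@t
    d=np.c_[n,np.ones(len(n))]@R
    return c+d*((z-c[2])/d[:,2])[:,None]
def proj(p,X):
    R=np.array(p['R']);t=np.array(p['t'])
    return cv2.projectPoints(np.array(X,float).reshape(-1,1,3),cv2.Rodrigues(R)[0],t,K(p),np.array(p['distortion'],float))[0].reshape(-1,2)
def find(p,label):
    R=np.array(p['R']);t=np.array(p['t'])
    return [(round(d['p'],2),(R.T@(np.array(d['location'])-t)).round(3),proj(p,R.T@(np.array(d['location'])-t))[0].round(0)) for d in env.find_in(p,label)]
E
python3 - <<'E'
from h import *
p=shot('top','top0.png'); q=shot('side','side0.png')
for l in ['case','cover','cover_grip','box1','long_rail','short_rail','jar1','stamp','brush','teacup','bowl']:
    print(l)
    for n,c in (('top',p),('side',q)):
        for r in find(c,l): print('  ',n,*r)
for c in (p,q): print(-np.array(c['R']).T@np.array(c['t']), np.array(c['R']).round(2).tolist(),c['fx'])
print(env.get_state())
E
```

```text
case
   top 0.77 [ 0.63  -0.12   0.053] [367. 148.]
   top 0.7 [ 0.623 -0.02   0.056] [334. 151.]
   side 0.91 [ 0.617 -0.082  0.052] [319. 175.]
cover
   top 0.95 [ 0.624 -0.022  0.057] [335. 151.]
   top 0.38 [0.405 0.157 0.019] [278. 226.]
   side 0.9 [ 0.623 -0.014  0.058] [306. 183.]
   side 0.18 [ 0.256 -0.432  0.018] [448. 178.]
cover_grip
   top 0.61 [ 0.629 -0.021  0.058] [335. 149.]
   side 0.68 [0.554 0.529 0.021] [206. 296.]
   side 0.61 [ 0.622 -0.017  0.064] [307. 182.]
box1
   top 0.96 [0.467 0.259 0.041] [243. 206.]
   side 0.92 [0.466 0.268 0.037] [283. 258.]
   side 0.47 [ 0.622 -0.016  0.064] [307. 182.]
long_rail
   top 0.89 [0.406 0.156 0.018] [279. 225.]
   side 0.87 [0.4   0.165 0.021] [318. 252.]
   side 0.25 [0.299 0.431 0.108] [282. 312.]
short_rail
   top 0.85 [ 0.357 -0.126  0.022] [371. 239.]
   top 0.57 [ 0.41  -0.286  0.019] [423. 219.]
   top 0.57 [ 0.25  -0.252  0.021] [414. 272.]
   side 0.65 [ 0.426 -0.24   0.021] [384. 183.]
   side 0.64 [ 0.372 -0.134  0.021] [378. 206.]
jar1
   top 0.8 [0.31  0.407 0.109] [187. 262.]
   top 0.61 [0.641 0.44  0.10
[... 855 characters left out ...]
.7234992080022
{'time_s': 1.2, 'qpos': array([-1.42459236e+00,  3.13210054e-01,  4.61014053e-02,  1.30364618e+00,
       -1.73812619e-05,  1.43119828e+00]), 'qd': array([ 0.00262875, -0.00059342,  0.00010852,  0.00024891, -0.00156587,
       -0.00089469]), 'joint_efforts': array([-1.78707392e-03, -4.80478513e+01,  2.98814088e+01,  4.57592514e-04,
       -3.69530198e-04,  3.37701886e-05]), 'tool_pos': array([ 0.16209797, -0.55169954,  0.24231803]), 'eef_rot': array([3.14155398e+00, 2.29858313e-05, 2.85802010e-01]), 'ft_force': array([-0.10477159, -0.83297725, -0.50264178]), 'ft_torque': array([ 0.02611932, -0.00624144, -0.05037448]), 'gripper_force': 0.0, 'gripper_width': 0.08535436749499288}
```

View both.

View pics/top0.png

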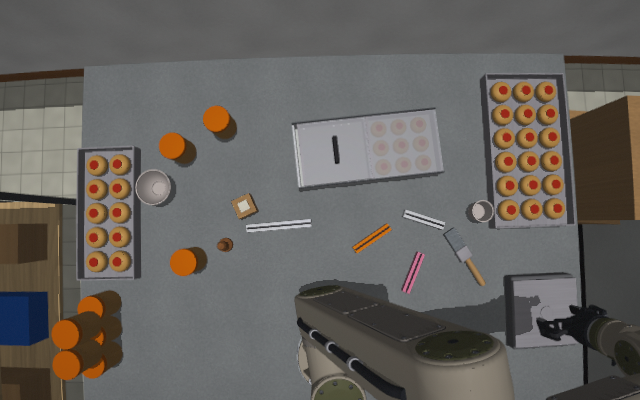

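View pics/side0.png

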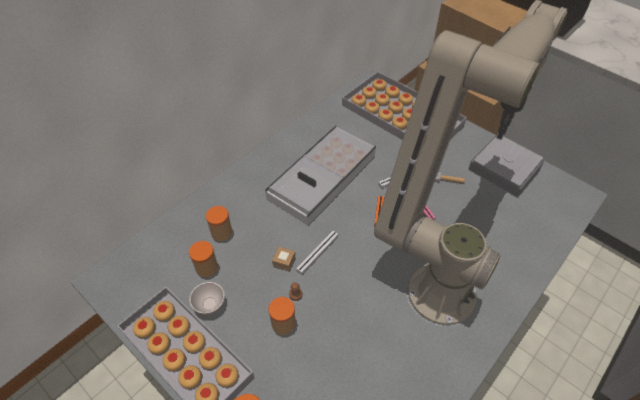

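```bash
python3 - <<'E'
import cv2
i=cv2.imread('pics/top0.png')[95:245,230:455]
cv2.imwrite('pics/c0.png',cv2.resize(i,None,fx=3.5,fy=3.5,interpolation=cv2.INTER_CUBIC))
E
```

```text
(no output)
```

View pics/c0.png

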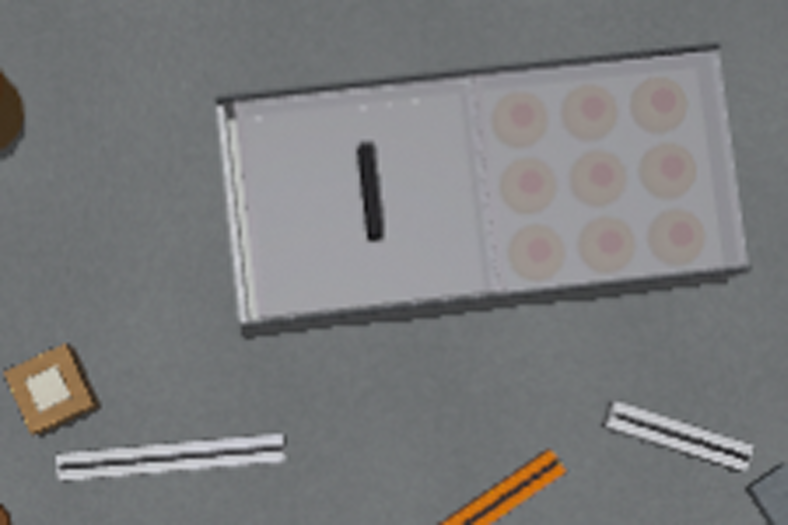

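```bash
cat >> h.py <<'E'
def rect(p,mask,z,box,name,mina=20):
    x0,y0,x1,y1=box; m=np.zeros(mask.shape,np.uint8); m[y0:y1,x0:x1]=mask[y0:y1,x0:x1].astype(np.uint8)
    n,L,s,c=cv2.connectedComponentsWithStats(cv2.morphologyEx(m,cv2.MORPH_CLOSE,np.ones((3,3))))
    for i in range(1,n):
        if s[i,4]<mina: continue
        v,u=np.nonzero(L==i)
        W=ray(p,np.c_[u,v],z)[:,:2]; (cx,cy),(w,h),a=cv2.minAreaRect((W*1e4).astype(np.float32))
        mu=W.mean(0); ev,E=np.linalg.eigh(np.cov((W-mu).T)); d=E[:,1]
        print(name,'rect c',round(cx/1e4,4),round(cy/1e4,4),'wh',round(w/1e4,4),round(h/1e4,4),'ang',round(a,1),'mean',mu.round(4),'axis_deg(from x)',round(np.degrees(np.arctan2(d[1],d[0])),1),'sig*sqrt12',(np.sqrt(ev*12)).round(4))
E
python3 - <<'E'
from h import *
p=shot('top'); I=p['image'].astype(int); g=I.sum(2)
sat=I.max(2)-I.min(2)
print('case corners z.059',ray(p,[(292.3,123.6),(435.1,108.1),(443.7,171.6),(298.6,187)],.059)[:,:2].round(4).tolist())
rect(p,(g<150),.088,(322,125,350,175),'grip')
rect(p,(g>480)&(sat<40),.02,(240,210,320,240),'long')
rect(p,(g>450)&(sat<40),.02,(395,205,450,235),'short')
rect(p,(g>480)&(sat<40),.04,(228,190,260,222),'paper',10)
rect(p,(sat>35),.04,(228,190,260,222),'carton',10)
rect(p,(g>480)&(sat<40),.04,(270,100,460,190),'case?',30)
print(I[225,250:310:6].tolist(),I[206,236:252].tolist())
E
```

```text
case corners z.059 [[0.7101, 0.1037], [0.7469, -0.3308], [0.5519, -0.3464], [0.5181, 0.0896]]
grip rect c 0.6208 -0.0216 wh 0.077 0.0112 ang 5.2 mean [ 0.6212 -0.0215] axis_deg(from x) -175.4 sig*sqrt12 [0.0112 0.0772]
long rect c 0.4064 0.1577 wh 0.0229 0.1979 ang 3.5 mean [0.4065 0.1569] axis_deg(from x) 93.5 sig*sqrt12 [0.0231 0.1993]
short rect c 0.4113 -0.2906 wh 0.1293 0.0225 ang 69.9 mean [ 0.4117 -0.29  ] axis_deg(from x) 70.3 sig*sqrt12 [0.0231 0.1292]
paper rect c 0.4692 0.2594 wh 0.0274 0.027 ang 25.5 mean [0.4691 0.2594] axis_deg(from x) -140.0 sig*sqrt12 [0.0284 0.0286]
carton rect c 0.4682 0.2581 wh 0.0609 0.0592 ang 23.0 mean [0.4676 0.2579] axis_deg(from x) -172.0 sig*sqrt12 [0.0657 0.0677]
case? rect c 0.6244 0.0092 wh 0.1859 0.1853 ang 6.0 mean [0.5739 0.0283] axis_deg(from x) 64.6 sig*sqrt12 [0.1047 0.197 ]
[[190, 192, 196], [194, 195, 199], [194, 196, 199], [166, 167, 171], [107, 107, 110], [83, 83, 87], [61, 60, 62], [146, 147, 152], [181, 183, 186], [193, 194, 198]] [[146, 113, 75], [146, 113, 76], [177, 162, 138], [197, 192, 178], [199, 195, 182], [200, 196, 182], [200, 196, 182], [200, 195, 180], [198, 196, 180], [199, 195, 180], [196, 192, 178], [196, 191, 176], [195, 190, 176], [170, 148, 120], [152, 118, 78], [152, 117, 79]]
```

```bash
cat >> h.py <<'E'
def plan(x,y,z,yaw_deg):
    s=env.get_state(); P=s['tool_pos']; r=s['eef_rot']
    yaw=r[2] if abs(r[0])>1.5 else r[2]
    for k in (0,180,-180):
        t=(np.degrees(yaw)-yaw_deg-k+180)%360-180
        if abs(t)<=90.01: break
    fy=yaw-np.radians(t); d=np.array([x,y,z])-P
    tx=np.array([np.cos(fy),np.sin(fy)]); ty=np.array([np.sin(fy),-np.cos(fy)])
    print('t',round(s['time_s'],2),'at',P.round(4),'rpy',np.degrees(r).round(2),'q',s['qpos'].round(2),'| turn z',round(t,2),'shift(after turn) mm',(1e3*np.array([d[:2]@tx,d[:2]@ty,-d[2]])).round(1),'f',s['ft_force'].round(1),'w',round(s['gripper_width'],4))
E
python3 -c "
from h import *
plan(.621,-.0216,.16,4.7)"
```

```text
t 1.25 at [ 0.1621 -0.5517  0.2423] rpy [179.99   0.    16.38] q [-1.42  0.31  0.05  1.3   0.    1.43] | turn z 11.68 shift(after turn) mm [ 500.8 -490.8   82.3] f [-0.3 -1.1  0.1] w 0.0855
```

Emit:
arm_command:
  increments:
    - [[0,0,5.84,0,0,0,0.45],[0,0,5.84,0,0,0,0.45],[0,0,0,0.0278,-0.0273,0,0.45],[0,0,0,0.0278,-0.0273,0,0.45],[0,0,0,0.0278,-0.0273,0,0.45],[0,0,0,0.0278,-0.0273,0,0.45],[0,0,0,0.0278,-0.0273,0,0.45],[0,0,0,0.0278,-0.0273,0,0.45],[0,0,0,0.0278,-0.0273,0,0.45],[0,0,0,0.0278,-0.0273,0,0.45],[0,0,0,0.0278,-0.0273,0,0.45],[0,0,0,0.0278,-0.0273,0,0.45],[0,0,0,0.0278,-0.0273,0,0.45],[0,0,0,0.0278,-0.0273,0,0.45],[0,0,0,0.0278,-0.0273,0,0.45],[0,0,0,0.0278,-0.0273,0,0.45],[0,0,0,0.0278,-0.0273,0,0.45],[0,0,0,0.0278,-0.0273,0,0.45],[0,0,0,0.0278,-0.0273,0,0.45],[0,0,0,0.0278,-0.0273,0,0.45]]
  newtons: 30

```text
time_s: 2.92
tool_pos: [0.6216, -0.0192, 0.2424]
eef_rot: [3.141, -0.0, 0.082]
ft_force: [0.6, -0.3, 0.1]
gripper_width: 0.0384
gripper_force: 0.0
```

```bash
python3 -c "
from h import *
plan(.621,-.0216,.082,4.7)"
```

```text
t 2.92 at [ 0.6216 -0.0192  0.2424] rpy [ 1.7998e+02 -2.0000e-02  4.7100e+00] q [-0.16  0.41  0.18  1.34 -0.    2.9 ] | turn z 0.01 shift(after turn) mm [ -0.8   2.3 160.4] f [ 0.6 -0.3  0.1] w 0.0384
```

Emit:
arm_command:
  increments:
    - [[0,0,0,0,0.002,0.03,0.45],[0,0,0,0,0,0.03,0.45],[0,0,0,0,0,0.03,0.45],[0,0,0,0,0,0.03,0.45],[0,0,0,0,0,0.02,0.45],[0,0,0,0,0,0.02,0.45],[0,0,0,0,0.006,0,0.45],[0,0,0,0,0.006,0,0.45],[0,0,0,0,0.01,0,0.45],[0,0,0,0,0.015,0,0.45],[0,0,0,0,0.015,0,0.45],[0,0,0,0,0.015,0,0.45],[0,0,0,0,0.015,0,0.45],[0,0,0,0,0.015,0,0.45],[0,0,0,0,0.015,0,0.45],[0,0,0,0,0.015,0,0.45],[0,0,0,0,0.015,0,0.45]]

```text
time_s: 4.33
tool_pos: [0.6327, -0.1664, 0.0825]
eef_rot: [3.141, -0.001, 0.082]
ft_force: [0.9, 2.6, 1.0]
gripper_width: 0.0383
gripper_force: 1.1
```

```bash
sed -i '/^def plan/,$d' h.py; cat >> h.py <<'E'
def plan(x,y,z,yaw_deg):
    s=env.get_state(); P=s['tool_pos']; r=s['eef_rot']; q=s['qpos']
    dq1=np.arctan2(y,x)-q[0]; t0=np.degrees(r[2])-yaw_deg
    c=[(abs(q[5]+dq1+np.radians(t0+180*k)),t0+180*k) for k in range(-4,5)]
    t=min(c)[1]; fy=r[2]-np.radians(t); d=np.array([x,y,z])-P
    tx=np.array([np.cos(fy),np.sin(fy)]); ty=np.array([np.sin(fy),-np.cos(fy)])
    print('t',round(s['time_s'],2),'at',P.round(4),'rpy',np.degrees(r).round(2),'q',q.round(2),'| turn z',round(t,2),'q6end',round(q[5]+dq1+np.radians(t),2),'shift mm after turn',(1e3*np.array([d[:2]@tx,d[:2]@ty,-d[2]])).round(1),'f',s['ft_force'].round(1),'w',round(s['gripper_width'],4))
E
python3 -c "
from h import *
plan(.621,-.0216,.082,4.7)
p=shot('top'); I=p['image'].astype(int); g=I.sum(2)
print(find(p,'cover_grip'))"
```

```text
t 4.33 at [ 0.6327 -0.1664  0.0825] rpy [ 1.7998e+02 -4.0000e-02  4.6700e+00] q [-0.38  0.55  0.    1.03  0.    2.68] | turn z -180.03 q6end -0.12 shift mm after turn [ -0.2 145.2   0.5] f [0.9 2.6 1. ] w 0.0383
[(0.6, array([ 0.652, -0.092,  0.058]), array([358., 141.]))]
```

Emit:
arm_command:
  increments:
    - [[0,0,0,0,0.015,0,0.45],[0,0,0,0,0.015,0,0.45],[0,0,0,0,0.015,0,0.45],[0,0,0,0,0.012,0,0.45],[0,0,0,0,0.004,0,0.45],[0,0,0,0,0.003,0,0.45],[0,0,0,0,0.003,0,0.45],[0,0,0,0,0.002,0,0.45]]

```text
time_s: 5.1
tool_pos: [0.6379, -0.2332, 0.0821]
eef_rot: [-3.141, 0.0, 0.082]
ft_force: [-0.6, 1.6, -0.6]
gripper_width: 0.0385
gripper_force: 0.8
```

Emit:
arm_command:
  increments:
    - [[0,0,0,0,0.003,0,0.45],[0,0,0,0,0.003,0,0.45],[0,0,0,0,0.002,0,0.45],[0,0,0,0,0.002,0,0.45]]

```text
time_s: 5.43
tool_pos: [0.6383, -0.2375, 0.0819]
eef_rot: [-3.131, 0.0, 0.085]
ft_force: [-0.2, 20.7, 4.8]
gripper_width: 0.0384
gripper_force: 10.6
```

Emit:
arm_command:
  increments:
    - [[0,0,0,0,-0.01,0,0.45],[0,0,0,0,0,-0.035,0.6],[0,0,0,0,0,-0.035,1],[0,0,0,0,0,-0.035,1]]

```text
time_s: 5.77
tool_pos: [0.6378, -0.2331, 0.1882]
eef_rot: [3.141, 0.001, 0.082]
ft_force: [1.2, -0.4, 0.2]
gripper_width: 0.0727
gripper_force: 0.0
```

```bash
python3 -c "
from h import *
p=shot('top'); I=p['image'].astype(int); g=I.sum(2); sat=I.max(2)-I.min(2)
rect(p,(sat>35),.04,(225,185,265,225),'carton',10)
plan(.468,.2585,.16,24)
plan(.468,.2585,.16,114)"
```

```text
carton rect c 0.4682 0.2581 wh 0.0609 0.0592 ang 23.0 mean [0.4677 0.258 ] axis_deg(from x) 179.4 sig*sqrt12 [0.0659 0.0677]
t 5.82 at [ 0.641  -0.2347  0.1975] rpy [179.58  -0.57   4.73] q [-0.47  0.53  0.27  1.3  -0.    2.59] | turn z -199.27 q6end 0.09 shift mm after turn [-42.6 520.9  37.5] f [ 0.7 -1.5  5.4] w 0.08
t 5.82 at [ 0.641  -0.2347  0.1975] rpy [179.58  -0.57   4.73] q [-0.47  0.53  0.27  1.3  -0.    2.59] | turn z -289.27 q6end -1.48 shift mm after turn [-520.9  -42.6   37.5] f [ 0.7 -1.5  5.4] w 0.08
```

Emit:
arm_command:
  increments:
    - [[0,0,-7.1,0,0,0,1],[0,0,-7.1,0,0,0,1],[0,0,-7.1,0,0,0,1],[0,0,-7.1,0,0,0,1],[0,0,-7.1,0,0,0,1],[0,0,-7.1,0,0,0,1],[0,0,-7.1,0,0,0,1],[0,0,-7.1,0,0,0,1],[0,0,-7.1,0,0,0,1],[0,0,-7.1,0,0,0,1],[0,0,-7.1,0,0,0,1],[0,0,-7.1,0,0,0,1],[0,0,-7.1,0,0,0,1],[0,0,-7.1,0,0,0,1],[0,0,-7.1,0,0,0,1],[0,0,-7.1,0,0,0,1],[0,0,-7.1,0,0,0,1],[0,0,-7.1,0,0,0,1],[0,0,-7.1,0,0,0,1],[0,0,-7.1,0,0,0,1]]

```text
time_s: 7.48
tool_pos: [0.6385, -0.2337, 0.1877]
eef_rot: [-3.141, 0.002, 2.567]
ft_force: [-0.5, -0.3, 0.2]
gripper_width: 0.0857
gripper_force: 0.0
```

Emit:
arm_command:
  increments:
    - [[0,0,-7.1,0,0,0,1],[0,0,-7.1,0,0,0,1],[0,0,-7.1,0,0,0,1],[0,0,-7.1,0,0,0,1],[0,0,-7.1,0,0,0,1],[0,0,-7.1,0,0,0,1],[0,0,-7.1,0,0,0,1],[0,0,-7.1,0,0,0,1]]

```text
time_s: 8.15
tool_pos: [0.6385, -0.2337, 0.1877]
eef_rot: [-3.14, 0.0, -2.725]
ft_force: [-0.0, -1.0, 0.1]
gripper_width: 0.0855
gripper_force: 0.0
```

```bash
python3 -c "
from h import *
plan(.468,.2585,.16,24)
p=shot('top');I=p['image'].astype(int); g=I.sum(2)
rect(p,(g<150),.088,(380,110,430,170),'grip')"
```

```text
t 8.15 at [ 0.6385 -0.2337  0.1877] rpy [-1.7989e+02  2.0000e-02 -1.5615e+02] q [-0.47  0.54  0.25  1.29 -0.   -0.88] | turn z -0.15 q6end 0.09 shift mm after turn [-44.5 519.   27.7] f [-0.  -1.   0.1] w 0.0855
grip rect c 0.6696 -0.2485 wh 0.0583 0.1432 ang 48.4 mean [ 0.6693 -0.2486] axis_deg(from x) 140.4 sig*sqrt12 [0.0493 0.1257]
grip rect c 0.5791 -0.2302 wh 0.0091 0.0478 ang 61.0 mean [ 0.5774 -0.2292] axis_deg(from x) 149.9 sig*sqrt12 [0.0096 0.0457]
```

Emit:
arm_command:
  increments:
    - [[0,0,0,-0.0032,0.0371,0,1],[0,0,0,-0.0032,0.0371,0,1],[0,0,0,-0.0032,0.0371,0,1],[0,0,0,-0.0032,0.0371,0,1],[0,0,0,-0.0032,0.0371,0,1],[0,0,0,-0.0032,0.0371,0,1],[0,0,0,-0.0032,0.0371,0,1],[0,0,0,-0.0032,0.0371,0,1],[0,0,0,-0.0032,0.0371,0,1],[0,0,0,-0.0032,0.0371,0,1],[0,0,0,-0.0032,0.0371,0,1],[0,0,0,-0.0032,0.0371,0,1],[0,0,0,-0.0032,0.0371,0,1],[0,0,0,-0.0032,0.0371,0,1],[0,0,0,0,0,0,1]]

```text
time_s: 9.45
tool_pos: [0.4701, 0.2662, 0.1878]
eef_rot: [3.14, 0.002, -2.727]
ft_force: [-0.3, 0.3, 0.5]
gripper_width: 0.0857
gripper_force: 0.0
```

```bash
python3 -c "
from h import *
plan(.468,.2583,.016,24)
p=shot('top');I=p['image'].astype(int); g=I.sum(2)
rect(p,(g<150),.088,(380,110,430,170),'grip')
q=shot('side'); print(find(q,'box1'))"
```

```text
t 9.45 at [0.4701 0.2662 0.1878] rpy [ 1.7991e+02  1.2000e-01 -1.5627e+02] q [ 0.37  0.27 -0.15  1.15  0.   -0.05] | turn z -0.27 q6end 0.09 shift mm after turn [  5.1  -6.3 171.8] f [-0.3  0.3  0.5] w 0.0857
grip rect c 0.6389 -0.2224 wh 0.0778 0.0154 ang 4.3 mean [ 0.6393 -0.2224] axis_deg(from x) -176.0 sig*sqrt12 [0.0155 0.0775]
[(0.89, array([0.465, 0.266, 0.04 ]), array([283., 257.]))]
```

Emit:
arm_command:
  increments:
    - [[0,0,0,0.005,-0.006,0,1],[0,0,0,0,0,0.03,1],[0,0,0,0,0,0.03,1],[0,0,0,0,0,0.03,1],[0,0,0,0,0,0.03,1],[0,0,0,0,0,0.02,1],[0,0,0,0,0,0.015,1],[0,0,0,0,0,0.013,1],[0,0,0,0,0,0,1],[0,0,0,0,0,0,0.5],[0,0,0,0,0,0,0.5],[0,0,0,0,0,0,0.5],[0,0,0,0,0,0,0.5],[0,0,0,0,0,0,0.5]]
  newtons: 30

```text
time_s: 10.77
tool_pos: [0.4711, 0.2532, 0.0205]
eef_rot: [-3.14, 0.002, -2.732]
ft_force: [0.1, -1.7, 3.9]
gripper_width: 0.0596
gripper_force: 34.3
```

Emit:
arm_command:
  increments:
    - [[0,0,0,0,0,-0.03,0.5],[0,0,0,0,0,-0.03,0.5],[0,0,0,0,0,-0.03,0.5],[0,0,0,0,0,-0.03,0.5],[0,0,0,0,0,-0.02,0.5],[0,0,0,0,0,0,0.5]]

```text
time_s: 11.27
tool_pos: [0.4724, 0.2546, 0.1643]
eef_rot: [-3.141, 0.008, -2.731]
ft_force: [0.2, 0.4, -1.2]
gripper_width: 0.0595
gripper_force: 34.0
```

```bash
python3 -c "
from h import *
plan(.622,-.012,.026,4.7)"
```

```text
t 11.27 at [0.4724 0.2546 0.1643] rpy [-179.97    0.48 -156.48] q [ 0.34  0.27 -0.21  1.08 -0.   -0.07] | turn z 18.82 q6end -0.1 shift mm after turn [-127.2 -277.9  138.3] f [ 0.2  0.4 -1.2] w 0.0595
```

Emit:
arm_command:
  increments:
    - [[0,0,6.27,0,0,0,0.5],[0,0,6.27,0,0,0,0.5],[0,0,6.27,0,0,0,0.5],[0,0,0,-0.0127,-0.0278,0,0.5],[0,0,0,-0.0127,-0.0278,0,0.5],[0,0,0,-0.0127,-0.0278,0,0.5],[0,0,0,-0.0127,-0.0278,0,0.5],[0,0,0,-0.0127,-0.0278,0,0.5],[0,0,0,-0.0127,-0.0278,0,0.5],[0,0,0,-0.0127,-0.0278,0,0.5],[0,0,0,-0.0127,-0.0278,0,0.5],[0,0,0,-0.0127,-0.0278,0,0.5],[0,0,0,-0.0127,-0.0278,0,0.5],[0,0,0,0,0,0,0.5],[0,0,0,0,0,0,0.5]]

```text
time_s: 12.52
tool_pos: [0.619, -0.0148, 0.1575]
eef_rot: [3.141, -0.002, -3.063]
ft_force: [-1.2, -0.4, -1.2]
gripper_width: 0.0594
gripper_force: 33.9
```

```bash
python3 -c "
from h import *
plan(.622,-.012,.0265,4.7)"
```

```text
t 12.52 at [ 0.619  -0.0148  0.1575] rpy [ 1.7997e+02 -1.2000e-01 -1.7547e+02] q [-0.15  0.43  0.01  1.15  0.   -0.23] | turn z -0.17 q6end -0.1 shift mm after turn [ -3.2   2.5 131. ] f [-1.2 -0.4 -1.2] w 0.0594
```

Emit:
arm_command:
  increments:
    - [[0,0,0,-0.003,0.002,0.03,0.5],[0,0,0,0,0,0.03,0.5],[0,0,0,0,0,0.03,0.5],[0,0,0,0,0,0.02,0.5],[0,0,0,0,0,0.012,0.5],[0,0,0,0,0,0.007,0.5],[0,0,0,0,0,0,0.5],[0,0,0,0,0,0,0.5]]

```text
time_s: 13.18
tool_pos: [0.6217, -0.0103, 0.0304]
eef_rot: [3.142, -0.0, -3.059]
ft_force: [0.1, -0.1, -1.4]
gripper_width: 0.059
gripper_force: 33.9
```

Emit:
arm_command:
  increments:
    - [[0,0,0,0,0,0.0025,0.5],[0,0,0,0,0,0,0.5],[0,0,0,0,0,0,0.95],[0,0,0,0,0,0,0.95],[0,0,0,0,0,0,0.95],[0,0,0,0,0,0,0.95],[0,0,0,0,0,-0.02,0.95],[0,0,0,0,0,-0.03,0.95],[0,0,0,0,0,-0.03,0.95],[0,0,0,0,0,-0.03,0.6],[0,0,0,0,0,-0.03,0.45]]

```text
time_s: 14.1
tool_pos: [0.6218, -0.0111, 0.1693]
eef_rot: [-3.142, 0.0, -3.06]
ft_force: [1.0, 0.2, 0.1]
gripper_width: 0.0593
gripper_force: 0.0
```

```bash
python3 -c "
from h import *
p=shot('top')
print(find(p,'box1'),find(shot('side','s1.png'),'box1'))
plan(.6397,-.2344,.085,4.7)
import cv2; i=cv2.imread('pics/s1.png')[100:300,200:440]; cv2.imwrite('pics/s1c.png',cv2.resize(i,None,fx=3,fy=3,interpolation=2))"
```

```text
[(0.63, array([ 0.637, -0.224,  0.054]), array([401., 145.]))] [(0.58, array([ 0.62 , -0.004,  0.047]), array([305., 187.]))]
t 14.3 at [ 0.6227 -0.0112  0.169 ] rpy [-1.7996e+02  1.6000e-01 -1.7532e+02] q [-0.15  0.43  0.04  1.17 -0.   -0.23] | turn z -0.02 q6end -0.43 shift mm after turn [   1.4 -223.8   84. ] f [-0.8  0.3  0.4] w 0.0387
```

View pics/s1c.png

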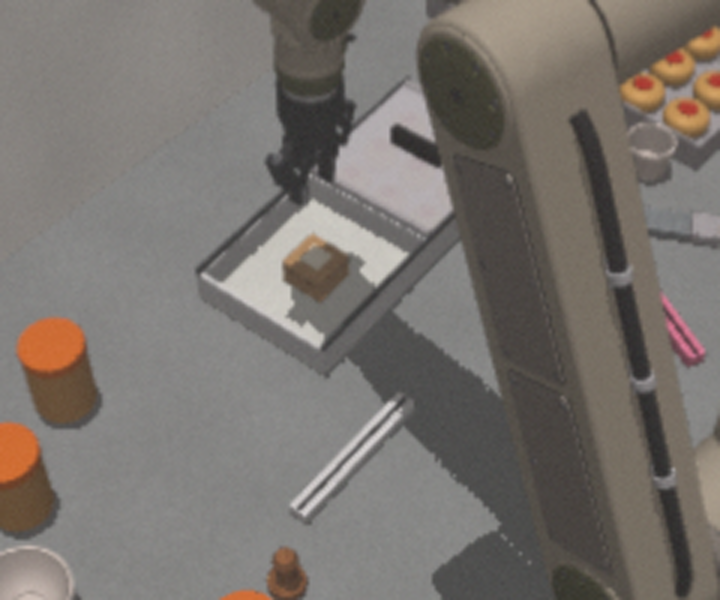

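Emit:
arm_command:
  increments:
    - [[0,0,0,0,-0.0302,0,0.45],[0,0,0,0,-0.0302,0,0.45],[0,0,0,0,-0.0302,0,0.45],[0,0,0,0,-0.0302,0,0.45],[0,0,0,0,-0.0302,0,0.45],[0,0,0,0,-0.0302,0,0.45],[0,0,0,0,-0.0302,0,0.45],[0,0,0,0,0,0,0.45],[0,0,0,0,0,0,0.45]]

```text
time_s: 15.05
tool_pos: [0.6381, -0.2233, 0.1652]
eef_rot: [3.14, -0.003, -3.063]
ft_force: [-1.0, 0.1, -0.8]
gripper_width: 0.0386
gripper_force: 0.0
```

```bash
python3 -c "
from h import *
plan(.639,-.2224,.082,4.7)"
```

```text
t 15.05 at [ 0.6381 -0.2233  0.1652] rpy [ 179.9    -0.18 -175.5 ] q [-0.46  0.54  0.21  1.24 -0.   -0.53] | turn z -0.2 q6end -0.42 shift mm after turn [-1.   0.8 83.2] f [-1.   0.1 -0.8] w 0.0386
```

Emit:
arm_command:
  increments:
    - [[0,0,0,0,0.001,0.025,0.45],[0,0,0,0,0,0.025,0.45],[0,0,0,0,0,0.018,0.45],[0,0,0,0,0,0.015,0.45],[0,0,0,0,0,0,0.45],[0,0,0,0,0.006,0,0.45],[0,0,0,0,0.008,0,0.45],[0,0,0,0,0.015,0,0.45],[0,0,0,0,0.015,0,0.45],[0,0,0,0,0.015,0,0.45],[0,0,0,0,0.015,0,0.45],[0,0,0,0,0.015,0,0.45],[0,0,0,0,0.015,0,0.45],[0,0,0,0,0.015,0,0.45],[0,0,0,0,0.015,0,0.45],[0,0,0,0,0.015,0,0.45],[0,0,0,0,0.015,0,0.45],[0,0,0,0,0.015,0,0.45]]

```text
time_s: 16.55
tool_pos: [0.6244, -0.0409, 0.0848]
eef_rot: [-3.141, 0.0, -3.06]
ft_force: [0.6, -2.9, 1.7]
gripper_width: 0.0382
gripper_force: 1.1
```

Emit:
arm_command:
  increments:
    - [[0,0,0,0,0.012,0,0.45],[0,0,0,0,0.012,0,0.45],[0,0,0,0,0.008,0,0.45],[0,0,0,0,0.004,0,0.45],[0,0,0,0,0.003,0,0.45],[0,0,0,0,0.003,0,0.45],[0,0,0,0,0.002,0,0.45]]

```text
time_s: 17.13
tool_pos: [0.6207, 0.0014, 0.0846]
eef_rot: [-3.142, -0.001, -3.06]
ft_force: [-0.7, -1.8, 0.7]
gripper_width: 0.0386
gripper_force: 0.8
```

Emit:
arm_command:
  increments:
    - [[0,0,0,0,0.002,0,0.45],[0,0,0,0,0.002,0,0.45],[0,0,0,0,0.002,0,0.45],[0,0,0,0,0.002,0,0.45],[0,0,0,0,0,0,0.45]]

```text
time_s: 17.55
tool_pos: [0.6207, 0.0032, 0.0844]
eef_rot: [-3.13, -0.001, -3.065]
ft_force: [0.6, -19.5, -2.8]
gripper_width: 0.0386
gripper_force: 10.1
```

Emit:
arm_command:
  increments:
    - [[0,0,0,0,-0.011,0,0.45],[0,0,0,0,0,-0.035,0.45],[0,0,0,0,0,-0.035,0.45],[0,0,0,0,0,-0.03,0.45],[0,0,0,0,0,0,0.45]]

```text
time_s: 17.97
tool_pos: [0.6245, -0.0019, 0.1918]
eef_rot: [-3.14, 0.01, -3.06]
ft_force: [1.5, -0.0, 1.0]
gripper_width: 0.0385
gripper_force: 0.0
```

```bash
cat >> h.py <<'E'
def rails(p):
    I=p['image'].astype(int); g=I.sum(2); sat=I.max(2)-I.min(2); m=(g>450)&(sat<40)
    return m
E
python3 -c "
from h import *
p=shot('top'); m=rails(p)
rect(p,m,.02,(230,195,330,260),'long'); rect(p,m,.02,(395,200,450,235),'short')
plan(.4065,.157,.13,93.5)"
```

```text
long rect c 0.4031 0.2129 wh 0.0227 0.0874 ang 3.5 mean [0.4032 0.2126] axis_deg(from x) 93.7 sig*sqrt12 [0.0229 0.0884]
short rect c 0.4111 -0.2911 wh 0.1282 0.0224 ang 69.9 mean [ 0.4116 -0.2907] axis_deg(from x) 70.3 sig*sqrt12 [0.0226 0.1288]
t 18.02 at [ 0.6236 -0.0017  0.1889] rpy [-179.97    0.43 -175.34] q [-0.13  0.42  0.07  1.21  0.   -0.21] | turn z -88.84 q6end -1.26 shift mm after turn [-171.7  207.    58.9] f [ 0.1 -0.1  0.3] w 0.0383
```

Emit:
arm_command:
  increments:
    - [[0,0,-6.83,0,0,0,0.6],[0,0,-6.83,0,0,0,0.6],[0,0,-6.83,0,0,0,0.6],[0,0,-6.83,0,0,0,0.6],[0,0,-6.83,0,0,0,0.6],[0,0,-6.83,0,0,0,0.6],[0,0,-6.83,0,0,0,0.6],[0,0,-6.83,0,0,0,0.6],[0,0,-6.83,0,0,0,0.6],[0,0,-6.83,0,0,0,0.6],[0,0,-6.83,0,0,0,0.6],[0,0,-6.83,0,0,0,0.6],[0,0,-6.83,0,0,0,0.6],[0,0,0,-0.0245,0.0296,0,0.6],[0,0,0,-0.0245,0.0296,0,0.6],[0,0,0,-0.0245,0.0296,0,0.6],[0,0,0,-0.0245,0.0296,0,0.6],[0,0,0,-0.0245,0.0296,0,0.6],[0,0,0,-0.0245,0.0296,0,0.6],[0,0,0,-0.0245,0.0296,0,0.6]]

```text
time_s: 19.68
tool_pos: [0.4015, 0.1579, 0.1835]
eef_rot: [3.139, 0.001, -1.511]
ft_force: [-0.1, 2.2, 0.8]
gripper_width: 0.0515
gripper_force: 0.0
```

Emit:
arm_command:
  increments:
    - [[0,0,0,0,0,0,0.6],[0,0,0,0,0,0,0.6]]

```text
time_s: 19.85
tool_pos: [0.4018, 0.1581, 0.184]
eef_rot: [3.14, 0.0, -1.507]
ft_force: [0.0, -0.3, 0.1]
gripper_width: 0.0511
gripper_force: 0.0
```

```bash
python3 -c "
from h import *
q=shot('side'); print(find(q,'long_rail'))
plan(.4065,.157,.018,93.5)"
```

```text
[(0.76, array([0.401, 0.165, 0.023]), array([318., 252.])), (0.35, array([ 0.604, -0.035,  0.053]), array([313., 184.]))]
t 19.95 at [0.4044 0.1571 0.1844] rpy [-179.98    0.    -86.51] q [ 0.19  0.07 -0.4   1.1   0.   -1.45] | turn z -0.01 q6end -1.26 shift mm after turn [  0.3  -2.1 166.4] f [-0.8  0.3  0.3] w 0.0507
```

Emit:
arm_command:
  increments:
    - [[0,0,0,0,-0.002,0.03,0.6],[0,0,0,0,0,0.03,0.6],[0,0,0,0,0,0.03,0.6],[0,0,0,0,0,0.03,0.6],[0,0,0,0,0,0.02,0.6],[0,0,0,0,0,0.015,0.6],[0,0,0,0,0,0.01,0.6],[0,0,0,0,0,0.004,0.6],[0,0,0,0,0,0,0.6],[0,0,0,0,0,0,0],[0,0,0,0,0,0,0],[0,0,0,0,0,0,0],[0,0,0,0,0,0,0],[0,0,0,0,0,0,0],[0,0,0,0,0,0,0]]
  newtons: 40

```text
time_s: 21.2
tool_pos: [0.407, 0.1573, 0.0166]
eef_rot: [-3.139, -0.0, -1.51]
ft_force: [1.0, -0.8, 4.4]
gripper_width: 0.0229
gripper_force: 40.8
```

Emit:
arm_command:
  increments:
    - [[0,0,0,0,0,-0.02,0],[0,0,0,0,0,-0.03,0],[0,0,-1.2,0,0,-0.02,0],[0,0,0,0,0,0,0]]

```text
time_s: 21.53
tool_pos: [0.4082, 0.1579, 0.0892]
eef_rot: [-3.136, 0.001, -1.488]
ft_force: [1.0, 0.8, -1.6]
gripper_width: 0.023
gripper_force: 40.1
```

```bash
python3 -c "
from h import *
plan(.481,-.0231,.0175,94.7)"
```

```text
t 21.53 at [0.4082 0.1579 0.0892] rpy [-1.7967e+02  5.0000e-02 -8.5270e+01] q [ 0.19  0.16 -0.56  0.85  0.   -1.47] | turn z 180.03 q6end 1.44 shift mm after turn [-186.4   57.7   71.7] f [ 1.   0.8 -1.6] w 0.023
```

Emit:
arm_command:
  increments:
    - [[0,0,0,0.0311,-0.0096,0,0],[0,0,0,0.0311,-0.0096,0,0],[0,0,0,0.0311,-0.0096,0,0],[0,0,0,0.0311,-0.0096,0,0],[0,0,0,0.0311,-0.0096,0,0],[0,0,0,0.0311,-0.0096,0,0],[0,0,0,0,0,0,0],[0,0,0,0,0,0.025,0],[0,0,0,0,0,0.02,0],[0,0,0,0,0,0.015,0],[0,0,0,0,0,0,0],[0,0,0,0,0,0,0]]

```text
time_s: 22.53
tool_pos: [0.4768, -0.0233, 0.0244]
eef_rot: [3.138, 0.001, -1.489]
ft_force: [0.6, -0.5, -0.2]
gripper_width: 0.0235
gripper_force: 40.0
```

Emit:
arm_command:
  increments:
    - [[0,0,0,0,0,0.004,0],[0,0,0,0,0,0.003,0],[0,0,0,0,0,0,0],[0,0,0,0,0,0,0.42],[0,0,0,0,0,0,0.42],[0,0,0,0,0,0,0.42],[0,0,0,0,0,0,0.42]]

```text
time_s: 23.12
tool_pos: [0.474, -0.0238, 0.0182]
eef_rot: [3.133, 0.0, -1.49]
ft_force: [-9.9, -1.1, 2.6]
gripper_width: 0.0358
gripper_force: 0.0
```

Emit:
arm_command:
  increments:
    - [[0,0,0,0,0,-0.03,0.42],[0,0,0,0,0,-0.03,0.42],[0,0,0,0,0.02,-0.02,0],[0,0,0,0,0.03,0,0],[0,0,0,0,0,0,0],[0,0,0,0,0,0,0]]

```text
time_s: 23.62
tool_pos: [0.4281, -0.0281, 0.0997]
eef_rot: [-3.14, -0.001, -1.49]
ft_force: [1.3, -0.0, -0.3]
gripper_width: 0.0001
gripper_force: 0.0
```

```bash
python3 -c "
from h import *
p=shot('top','t2.png'); m=rails(p)
rect(p,m,.02,(270,175,380,225),'long')
plan(.441,-.0255,.016,94.7)
import cv2; i=cv2.imread('pics/t2.png')[95:245,230:455]; cv2.imwrite('pics/t2c.png',cv2.resize(i,None,fx=3.5,fy=3.5,interpolation=2))"
```

```text
long rect c 0.552 -0.031 wh 0.0338 0.2502 ang 4.8 mean [ 0.5461 -0.0027] axis_deg(from x) 91.6 sig*sqrt12 [0.0241 0.234 ]
long rect c 0.4743 0.0428 wh 0.0227 0.0636 ang 4.6 mean [0.4742 0.0444] axis_deg(from x) 96.3 sig*sqrt12 [0.0231 0.0612]
t 23.67 at [ 0.4293 -0.0282  0.0996] rpy [-1.7987e+02 -5.0000e-02 -8.5340e+01] q [-0.25  0.14 -0.55  0.88  0.   -1.9 ] | turn z 179.96 q6end 1.43 shift mm after turn [ 1.8 11.9 83.6] f [ 1.4  0.8 -0.7] w 0.0004
```

View pics/t2c.png

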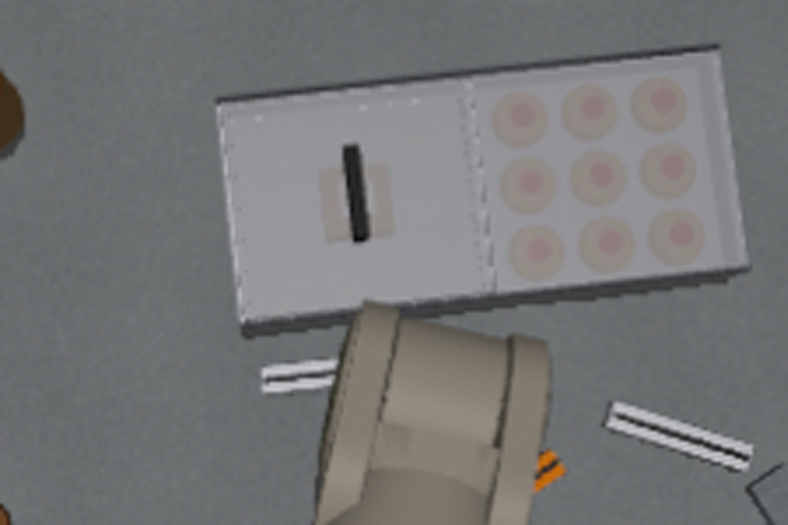

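Emit:
arm_command:
  increments:
    - [[0,0,0,0,0,0.03,0],[0,0,0,0,0,0.03,0],[0,0,0,0,0,0.018,0],[0,0,0,0,0,0.006,0],[0,0,0,0,0,0,0],[0,0,0,0,-0.012,0,0],[0,0,0,0,-0.008,0,0],[0,0,0,0,-0.006,0,0],[0,0,0,0,-0.006,0,0],[0,0,0,0,-0.005,0,0],[0,0,0,0,-0.005,0,0],[0,0,0,0,-0.004,0,0],[0,0,0,0,0,0,0]]

```text
time_s: 24.75
tool_pos: [0.4758, -0.0244, 0.015]
eef_rot: [-3.14, -0.0, -1.489]
ft_force: [1.0, -0.2, -0.5]
gripper_width: 0.0005
gripper_force: 0.0
```

Emit:
arm_command:
  increments:
    - [[0,0,0,0,-0.003,0,0],[0,0,0,0,-0.003,0,0],[0,0,0,0,-0.003,0,0],[0,0,0,0,-0.002,0,0],[0,0,0,0,0,0,0]]

```text
time_s: 25.17
tool_pos: [0.4863, -0.0235, 0.0148]
eef_rot: [-3.141, -0.0, -1.489]
ft_force: [0.4, -0.1, 0.1]
gripper_width: -0.0003
gripper_force: 0.0
```

Emit:
arm_command:
  increments:
    - [[0,0,0,0,-0.003,0,0],[0,0,0,0,-0.002,0,0],[0,0,0,0,-0.002,0,0],[0,0,0,0,0,0,0]]

```text
time_s: 25.5
tool_pos: [0.487, -0.0232, 0.0145]
eef_rot: [3.131, -0.001, -1.49]
ft_force: [-16.6, -4.1, 15.9]
gripper_width: -0.0003
gripper_force: 0.9
```

Emit:
arm_command:
  increments:
    - [[0,0,0,0,0.01,0,0],[0,0,0,0,0.02,0,0],[0,0,0,0,0.01,-0.035,0],[0,0,0,0,0,-0.035,0],[0,0,0,0.035,0,-0.02,0.5],[0,0,0,0.035,0,0,0.6],[0,0,0,0.035,0,0,0.6],[0,0,0,0.035,0,0,0.6],[0,0,0,0.035,0,0,0.6],[0,0,0,0.035,0,0,0.6],[0,0,0,0.035,0,0,0.6],[0,0,0,0,0,0,0.6],[0,0,0,0,0,0,0.6]]

```text
time_s: 26.58
tool_pos: [0.4729, -0.2724, 0.1047]
eef_rot: [-3.141, -0.001, -1.492]
ft_force: [0.3, 0.2, 0.1]
gripper_width: 0.0512
gripper_force: 0.0
```

```bash
python3 -c "
from h import *
p=shot('top','t3.png'); I=p['image'].astype(int); g=I.sum(2); sat=I.max(2)-I.min(2)
rect(p,(g>500)&(sat<40),.02,(270,183,380,225),'long'); rect(p,rails(p),.02,(395,200,450,235),'short')
plan(.4113,-.2908,.10,70.3)
import cv2; i=cv2.imread('pics/t3.png')[110:230,270:420]; cv2.imwrite('pics/t3c.png',cv2.resize(i,None,fx=5,fy=5,interpolation=2))"
```

```text
long rect c 0.5119 -0.0212 wh 0.0208 0.1967 ang 4.7 mean [ 0.5113 -0.0203] axis_deg(from x) 94.7 sig*sqrt12 [0.0203 0.1975]
t 26.63 at [ 0.4724 -0.2707  0.1045] rpy [ 1.7999e+02  4.0000e-02 -8.5410e+01] q [-0.67  0.34 -0.27  0.96  0.   -2.32] | turn z 204.29 q6end 1.3 shift mm after turn [-39.5 -50.7   4.5] f [ 0.2 -0.2 -0.2] w 0.0512
```

View pics/t3c.png

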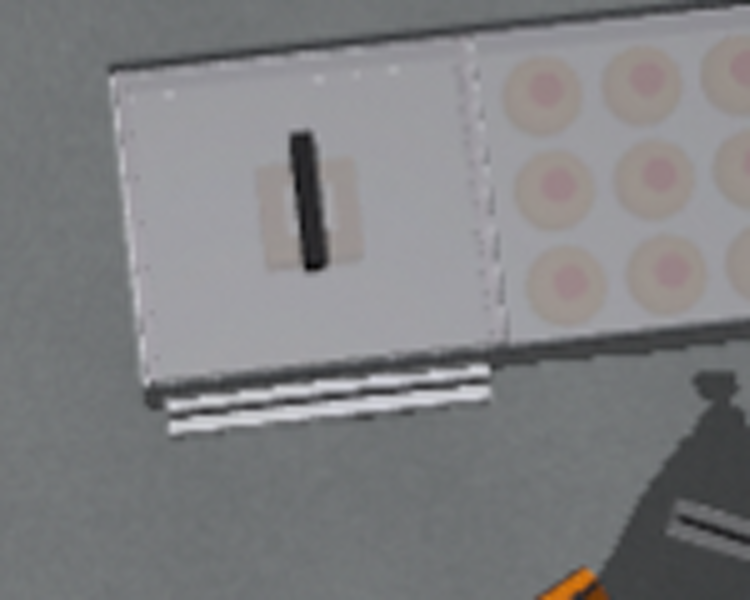

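Emit:
arm_command:
  increments:
    - [[0,0,6.1,0,0,0,0.6],[0,0,6.1,0,0,0,0.6],[0,0,6.1,0,0,0,0.6],[0,0,6.0,0,0,0,0.6],[0,0,0,0.02,0.025,0,0.6],[0,0,0,0.02,0.025,0,0.6],[0,0,0,0,0,0,0.6],[0,0,0,0,0,0,0.6]]

```text
time_s: 27.3
tool_pos: [0.411, -0.2898, 0.1048]
eef_rot: [3.141, 0.001, -1.914]
ft_force: [0.4, -0.3, -0.5]
gripper_width: 0.0512
gripper_force: 0.0
```

```bash
python3 -c "
from h import *
plan(.4113,-.2908,.0165,70.3)
q=shot('side'); print(find(q,'short_rail'),find(q,'long_rail'))"
```

```text
t 27.3 at [ 0.411  -0.2898  0.1048] rpy [ 1.7997e+02  4.0000e-02 -1.0964e+02] q [-0.77  0.26 -0.38  0.93  0.   -2.  ] | turn z 180.06 q6end 1.3 shift mm after turn [-0.9  0.6 88.3] f [ 0.4 -0.3 -0.5] w 0.0512
[(0.57, array([ 0.226, -0.233,  0.021]), array([426., 211.]))] [(0.8, array([ 0.508, -0.007,  0.025]), array([328., 206.]))]
```

Emit:
arm_command:
  increments:
    - [[0,0,0,0,0,0.03,0.6],[0,0,0,0,0,0.025,0.6],[0,0,0,0,0,0.02,0.6],[0,0,0,0,0,0.01,0.6],[0,0,0,0,0,0.003,0.6],[0,0,0,0,0,0,0],[0,0,0,0,0,0,0],[0,0,0,0,0,0,0],[0,0,0,0,0,0,0],[0,0,0,0,0,0,0],[0,0,0,0,0,0,0]]

```text
time_s: 28.37
tool_pos: [0.413, -0.2919, 0.0179]
eef_rot: [-3.139, -0.001, -1.913]
ft_force: [0.8, 1.6, 5.5]
gripper_width: 0.0229
gripper_force: 41.8
```

Emit:
arm_command:
  increments:
    - [[0,0,0,0,0,-0.02,0],[0,0,0,0,0,-0.035,0],[0,0,0,0,0,-0.035,0],[0,0,0,0,0,-0.035,0],[0,0,0,0,0,-0.02,0],[0,0,6.56,0,0,0,0],[0,0,6.56,0,0,0,0],[0,0,6.56,0,0,0,0],[0,0,6.56,0,0,0,0],[0,0,6.56,0,0,0,0],[0,0,6.56,0,0,0,0],[0,0,6.56,0,0,0,0],[0,0,6.56,0,0,0,0],[0,0,6.56,0,0,0,0],[0,0,6.56,0,0,0,0],[0,0,0,0,0,0,0]]

```text
time_s: 29.7
tool_pos: [0.4117, -0.291, 0.1616]
eef_rot: [3.141, -0.001, -3.061]
ft_force: [0.2, -0.4, -1.3]
gripper_width: 0.023
gripper_force: 41.0
```

```bash
python3 -c "
from h import *
plan(.6098,.1435,.16,4.7)"
```

```text
t 29.7 at [ 0.4117 -0.291   0.1616] rpy [ 1.7998e+02 -3.0000e-02 -1.7540e+02] q [-0.77  0.22 -0.28  1.07 -0.   -0.85] | turn z -0.1 q6end 0.15 shift mm after turn [-233.   416.8    1.6] f [ 0.2 -0.4 -1.3] w 0.023
```

Emit:
arm_command:
  increments:
    - [[0,0,0,-0.0166,0.0298,0,0],[0,0,0,-0.0166,0.0298,0,0],[0,0,0,-0.0166,0.0298,0,0],[0,0,0,-0.0166,0.0298,0,0],[0,0,0,-0.0166,0.0298,0,0],[0,0,0,-0.0166,0.0298,0,0],[0,0,0,-0.0166,0.0298,0,0],[0,0,0,-0.0166,0.0298,0,0],[0,0,0,-0.0166,0.0298,0,0],[0,0,0,-0.0166,0.0298,0,0],[0,0,0,-0.0166,0.0298,0,0],[0,0,0,-0.0166,0.0298,0,0],[0,0,0,-0.0166,0.0298,0,0],[0,0,0,-0.0166,0.0298,0,0],[0,0,0,0,0,0,0],[0,0,0,0,0,0,0]]

```text
time_s: 31.03
tool_pos: [0.609, 0.1455, 0.161]
eef_rot: [-3.141, -0.001, -3.052]
ft_force: [0.0, -0.2, -0.3]
gripper_width: 0.023
gripper_force: 41.0
```

```bash
python3 -c "
from h import *
plan(.6098,.1455,.018,4.7)"
```

```text
t 31.03 at [0.609  0.1455 0.161 ] rpy [-1.7998e+02 -5.0000e-02 -1.7489e+02] q [ 0.11  0.45  0.04  1.17 -0.    0.02] | turn z 0.41 q6end 0.15 shift mm after turn [-8.00e-01 -1.00e-01  1.43e+02] f [ 0.  -0.2 -0.3] w 0.023
```

Emit:
arm_command:
  increments:
    - [[0,0,0,0,0,0.03,0],[0,0,0,0,0,0.03,0],[0,0,0,0,0,0.03,0],[0,0,0,0,0,0.03,0],[0,0,0,0,0,0.015,0],[0,0,0,0,0,0.005,0],[0,0,0,0,0,0,0],[0,0,0,0,0,0,0]]

```text
time_s: 31.7
tool_pos: [0.6094, 0.1431, 0.0226]
eef_rot: [-3.141, 0.001, -3.058]
ft_force: [-0.6, 0.9, -1.1]
gripper_width: 0.023
gripper_force: 41.0
```

Emit:
arm_command:
  increments:
    - [[0,0,0,0,0,0.003,0],[0,0,0,0,0,0.002,0],[0,0,0,0,0,0,0],[0,0,0,0,0,0,0.4],[0,0,0,0,0,0,0.4],[0,0,0,0,0,0,0.4],[0,0,0,0,0,0,0.4],[0,0,0,0,0,-0.03,0.4],[0,0,0,0,0,-0.03,0.4],[0,0,0,0,0.03,-0.02,0],[0,0,0,0,0.02,0,0],[0,0,0,0,0,0,0],[0,0,0,0,0,0,0]]

```text
time_s: 32.78
tool_pos: [0.6045, 0.1945, 0.0969]
eef_rot: [-3.141, 0.0, -3.056]
ft_force: [-0.3, -0.4, -0.3]
gripper_width: -0.0005
gripper_force: 0.0
```

```bash
python3 -c "
from h import *
p=shot('top'); I=p['image'].astype(int); g=I.sum(2); sat=I.max(2)-I.min(2)
rect(p,(g>450)&(sat<40),.02,(240,120,297,205),'short'); rect(p,(g>500)&(sat<40),.02,(270,183,380,225),'long')
q=shot('side');print(find(q,'short_rail'))
plan(.6098,.1435+.046,.016,4.7)"
```

```text
short rect c 0.6487 0.0989 wh 0.1293 0.0092 ang 4.5 mean [0.6556 0.1009] axis_deg(from x) -176.4 sig*sqrt12 [0.0078 0.1196]
short rect c 0.612 0.1425 wh 0.1276 0.0226 ang 5.0 mean [0.6091 0.1407] axis_deg(from x) -175.9 sig*sqrt12 [0.0237 0.1437]
long rect c 0.512 -0.0214 wh 0.0204 0.1964 ang 4.7 mean [ 0.5117 -0.0241] axis_deg(from x) 94.8 sig*sqrt12 [0.0208 0.1958]
[(0.74, array([ 0.232, -0.236,  0.021]), array([425., 210.])), (0.67, array([0.592, 0.15 , 0.023]), array([281., 220.]))]
t 32.93 at [0.6042 0.1929 0.0958] rpy [-1.7996e+02 -1.1000e-01 -1.7526e+02] q [ 0.18  0.5  -0.04  1.03 -0.    0.1 ] | turn z 0.04 q6end 0.22 shift mm after turn [-5.3 -3.8 79.8] f [-0.1 -0.5  0. ] w -0.0002
```

Emit:
arm_command:
  increments:
    - [[0,0,0,-0.005,0,0.03,0],[0,0,0,0,0,0.03,0],[0,0,0,0,0,0.015,0],[0,0,0,0,0,0.005,0],[0,0,0,0,0,0,0],[0,0,0,0,-0.012,0,0],[0,0,0,0,-0.008,0,0],[0,0,0,0,-0.006,0,0],[0,0,0,0,-0.006,0,0],[0,0,0,0,-0.005,0,0],[0,0,0,0,-0.005,0,0],[0,0,0,0,-0.004,0,0],[0,0,0,0,-0.003,0,0],[0,0,0,0,0,0,0]]

```text
time_s: 34.1
tool_pos: [0.6139, 0.1446, 0.0168]
eef_rot: [-3.141, -0.0, -3.059]
ft_force: [-0.1, 0.6, -0.0]
gripper_width: 0.0003
gripper_force: 0.0
```

Emit:
arm_command:
  increments:
    - [[0,0,0,0,-0.003,0,0],[0,0,0,0,-0.002,0,0],[0,0,0,0,-0.002,0,0],[0,0,0,0,0,0,0]]

```text
time_s: 34.43
tool_pos: [0.6144, 0.1381, 0.0167]
eef_rot: [-3.141, -0.0, -3.058]
ft_force: [-0.1, 0.4, -0.3]
gripper_width: -0.0001
gripper_force: 0.1
```

Emit:
arm_command:
  increments:
    - [[0,0,0,0,-0.003,0,0],[0,0,0,0,-0.002,0,0],[0,0,0,0,-0.002,0,0],[0,0,0,0,0,0,0]]

```text
time_s: 34.77
tool_pos: [0.6144, 0.1374, 0.0169]
eef_rot: [3.13, 0.0, -3.054]
ft_force: [-1.2, 20.3, 0.7]
gripper_width: -0.0003
gripper_force: 10.1
```

Contact at 20 N. Retreat and check everything.

Emit:
arm_command:
  increments:
    - [[0,0,0,0,0.01,0,0],[0,0,0,0,0.02,0,0],[0,0,0,0,0.01,-0.035,0],[0,0,0,0,0,-0.035,0],[0,0,0,0,0,-0.035,0],[0,0,0,0,0,-0.035,0],[0,0,0,0.035,0,0,0],[0,0,0,0.035,0,0,0],[0,0,0,0.035,0,0,0],[0,0,0,0.035,0,0,0],[0,0,0,0.035,0,0,0],[0,0,0,0,0,0,0],[0,0,0,0,0,0,0]]

```text
time_s: 35.85
tool_pos: [0.4352, 0.1563, 0.1568]
eef_rot: [-3.141, -0.001, -3.058]
ft_force: [1.3, -0.4, 0.7]
gripper_width: 0.0002
gripper_force: 0.0
```

```bash
python3 -c "
from h import *
p=shot('top','t4.png'); q=shot('side','s4.png'); I=p['image'].astype(int); g=I.sum(2); sat=I.max(2)-I.min(2)
m=(g>500)&(sat<40)
rect(p,m,.02,(255,115,293,195),'short'); rect(p,m,.02,(270,183,380,225),'long'); rect(p,g<150,.088,(322,125,350,175),'grip')
import cv2; i=cv2.imread('pics/t4.png')[110:210,265:385]; cv2.imwrite('pics/t4c.png',cv2.resize(i,None,fx=6,fy=6,interpolation=2))
i=cv2.imread('pics/s4.png')[120:240,250:390]; cv2.imwrite('pics/s4c.png',cv2.resize(i,None,fx=5,fy=5,interpolation=2))
plan(.45,.2,.2,4.7)"
```

```text
short rect c 0.6127 0.1177 wh 0.0155 0.1249 ang 88.7 mean [0.6206 0.1165] axis_deg(from x) -178.7 sig*sqrt12 [0.015  0.1304]
long rect c 0.512 -0.0212 wh 0.0206 0.1968 ang 4.8 mean [ 0.5116 -0.0239] axis_deg(from x) 94.8 sig*sqrt12 [0.0208 0.1963]
grip rect c 0.6207 -0.0119 wh 0.0774 0.0111 ang 4.8 mean [ 0.6207 -0.0119] axis_deg(from x) -175.1 sig*sqrt12 [0.0112 0.0792]
t 35.95 at [0.4386 0.1567 0.1574] rpy [-1.7998e+02  1.4000e-01 -1.7523e+02] q [ 0.17  0.15 -0.38  1.04 -0.    0.09] | turn z 0.07 q6end 0.34 shift mm after turn [-14.9  42.3 -42.6] f [0.4 0.5 0.1] w -0.0003
```

View pics/t4c.png

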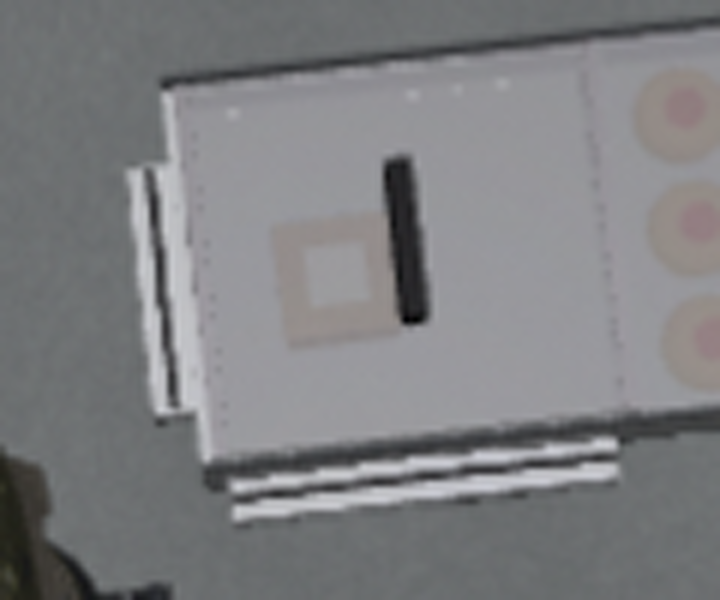

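View pics/s4c.png

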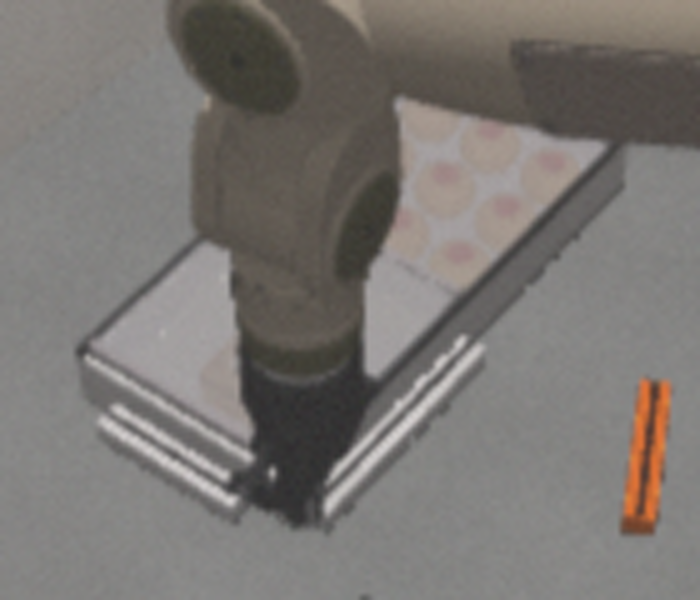

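```bash
python3 -c "
from h import *
p=shot('top'); u=lambda a:[(265+x/6-.4,110+y/6-.4) for x,y in a]
C=np.array([.6314,-.1196]);y=np.array([-.0819,.9966]);x=np.array([.9966,.0819])
def case(W): return [((w[:2]-C)@x*1e3,(w[:2]-C)@y*1e3) for w in W]
print('carton',np.round(case(ray(p,u([(335,280)]),.046)),1))
I=p['image'].astype(int).sum(2)
P=[]
for v in range(140,177):   # sub-pixel left edge of the short rail, then its black line
    r=I[v,278:300].astype(float); 
    th=450; k=np.argmax(r>th)
    if r.max()<th or k==0: continue
    e=278+k-1+(th-r[k-1])/(r[k]-r[k-1]); P.append((e,v))
W=np.array(case(ray(p,P,.02))); W=W[(W[:,0]>-58)&(W[:,0]<58)]
c=np.polyfit(W[:,0],W[:,1],1); print('short outer edge: case y at x=0',c[1],'slope',c[0],'resid',np.std(W[:,1]-np.polyval(c,W[:,0])))
P=[]
for a in range(303,366):
    col=I[183:215,a].astype(float); k=len(col)-1-np.argmax(col[::-1]>450)
    e=183+k+(col[k]-450)/(col[k]-col[k+1]); P.append((a,e))
W=np.array(case(ray(p,P,.02))); c=np.polyfit(W[:,1],W[:,0],1); print('long outer edge: case x at y=108',np.polyval(c,108.5),'slope',c[0],'resid',np.std(W[:,0]-np.polyval(c,W[:,1])))
g=ray(p,u([(398,160),(415,318)]),.088); print('grip slope',case(g))
e=ray(p,u([(165,100),(205,455)]),.053); print('left rim',case(e))
print('rim front/back corners',case(ray(p,[(292.3,123.6),(435.1,108.1),(443.7,171.6),(298.6,187)],.059)))
"
```

```text
carton [[ -9.2 142.8]]
short outer edge: case y at x=0 243.0768919892919 slope -0.0014444252642825909 resid 0.5490782314525624
long outer edge: case x at y=108 -121.21126765904005 slope 0.016690257209664282 resid 4.482110964828751
grip slope [(np.float64(38.74897076150401), np.float64(106.57566403812103)), (np.float64(-39.24169841063037), np.float64(107.20069095212077))]
left rim [(np.float64(90.20882566415015), np.float64(217.84723512018635)), (np.float64(-90.56727468860474), np.float64(217.03880159056214))]
rim front/back corners [(np.float64(96.67796840157139), np.float64(216.09529144351714)), (np.float64(97.8151479832568), np.float64(-219.9360838395732)), (np.float64(-97.82329242534992), np.float64(-219.47757752100534)), (np.float64(-95.75997908441063), np.float64(217.739878625813))]
```

```bash
python3 -c "
from cell import env
print(env.finish_job())"
```

```text
the job is handed in; nothing more can be done
None
```

I handed the job in at about 36 s of the 210 s allowed; no verdict came back. The cover is pushed shut against its stop and the one carton present stands upright in the bay. It was knocked about 3 cm after I placed it but is still well inside the limits. Both rails are pressed against their faces: the short one measured flush, and I judge the long one flush from its angle and the push against its stop.

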